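# Lock the air purifier's bayonet lid under the desk lamp

### The job

The lid of the round desktop air purifier is only lying on it, at some odd angle, under the head of the swing-arm lamp. Swing the lamp aside so that its head is well clear of the purifier, then turn the lid so that its rib is in line with the purifier's two side ears, press it down firmly against its spring and turn it a full quarter-turn clockwise (seen from above) until it locks down with the rib square across the line of the ears. Do not shift or tip over anything else on the desk, and leave the lamp out of the way.

Things in the scene. Friction and masses are not known exactly. Their poses are not given: they have to be found in the camera images.
- purifier: White drum, fixed, on the desk pad (pad top 3 mm above the desk); 160 mm diameter, 130 mm tall without lid. Origin: centre of its underside; z up. Its x axis runs through its two side ears: upright bars 26 mm wide, standing out to 95 mm from the axis, 12 to 128 mm above the underside.
- collar (a point): Centre of the drum's mouth, 130 mm above its underside, axes as the drum's. Grey collar 6 mm thick below this point, inner radius 60 mm, with two slots 24 mm wide, just inside the ears.
- notch (a point): On the drum's axis, 12 mm below the mouth: the lid's origin lies here when locked, the rib (lid's x) along the drum's y. Lugs put through the slots turn only clockwise under the collar: they must dip below a ridge 3.5 mm deep about 76 degrees on, then spring up into a notch at 90 degrees (about 4 degrees of play each way), with an end stop just after.
- lid: White round lid, loose, 0.2 to 0.3 kg. Origin: centre of its plug's flat underside. Grey plug of radius 57 mm, z = 0 to 20 mm; two grey lugs 16 mm wide, 6 mm thick on its lower edge at +x and -x, reaching 68 mm from the axis; white disc of radius 74 mm, z = 20 to 32 mm; on it a straight rib along x, 100 mm long, 16 mm thick, z = 32 to 57 mm. A half turn gives the same lid.
- lid_rest (a point): On the drum's axis, 1.5 mm above its mouth: the lid's origin starts here, resting on a spring plate that spins freely, its rib within 65 degrees of the ears' line. With lugs over the slots it goes down up to 20 mm (5 N at first, 16 N at the bottom; steel stop). It must be at least 17 mm down to turn past the ridge; let go unlocked it springs back.
- rib_top (a point): Centre of the top of the lid's rib; axes as the lid's.
- lamp: Black desk lamp, fixed: round foot 120 mm diameter, post 18 mm diameter and 315 mm tall standing about 210 mm beyond the purifier as seen from the robot. Origin: centre of the foot's underside; its -x axis points about to the purifier.
- lamp_pivot (a point): Pivot of the lamp's arm on the post's top, on a vertical axis, at the arm's height (306 mm above the desk).
- lamp_head (a point): Centre of the lamp's head: a disc 90 mm in diameter and 40 mm tall, its underside 251 mm above the desk, at the end of the 210 mm long arm (bar of 12 mm diameter, its axis 35 mm above this point). It starts over the purifier; pushed sideways it swings about the pivot with light friction (about 1 N at the head) and stays where it is left.
- lamp_arm (a joint): Angle of the lamp's arm, rad, -1.4 to 1.4: 0 when the arm points along the lamp's -x axis; it grows as the arm turns anticlockwise seen from above (the head then moves to the lamp's -y).
- vase: Tall white vase, loose, 300 mm tall, 76 mm diameter; stands about 0.2 m from the purifier on its left or its right and blocks the lamp's head on that side. Origin: centre of its underside.
- books: Stack of three books lying flat, 190 x 130 x 60 mm, loose, on the other side of the purifier than the vase. Origin: centre of its underside.
- mug: Blue mug, 80 mm diameter, 90 mm tall, loose, in front of the purifier. Origin: centre of its underside.
- pencil_pot: Dark pot 72 mm diameter, 100 mm tall, with pencils to 175 mm, loose, in front of the purifier. Origin: centre of its underside.
- plant: Small potted plant, 88 mm diameter, 165 mm tall, loose, behind and to the right of the purifier. Origin: centre of its underside.
- spectacle_case: Black case 65 x 155 x 35 mm, loose, behind and to the left of the purifier. Origin: centre of its underside.

How it is judged (in metres and radians):
On the way, in this order (a step that is already met when the one before it is completed fails the run):
1. the lamp's head is swung clear of the purifier (horizontal distance between lamp_head and purifier above 0.15 m), for 0.1 s.
2. the lid is pressed down with its lugs through the slots (z of lid in the frame of purifier below 0.1165 m and horizontal distance between lid and purifier below 0.008 m), for 0.1 s.
At the end, for the whole second after the job is handed in: The lid is locked and at rest: rib within 0.13 rad of square to the line of the ears, lid origin 115.5 to 120 mm above the purifier's, within 6 mm of its axis, tilted under 0.06 rad; the lamp head's centre is more than 150 mm, seen from above, from the purifier's axis (horizontal distance between lamp_head and purifier above 0.15 m and angle between the x axis of lid and the y axis of purifier, either way round below 0.13 rad and z of lid in the frame of purifier between 0.1155 and 0.12 m and horizontal distance between lid and purifier below 0.006 m and angle between lid's own z axis and vertical below 0.06 rad and linear speed of lid below 0.02 m/s and angular speed of lid below 0.2 rad/s); the robot touches nothing.
It fails at once if the vase is shifted more than 30 mm or tipped more than 0.3 rad (distance of vase from where it was at the start of the episode above 0.03 m or angle between vase's own z axis and vertical above 0.3 rad).
It fails at once if the books or the spectacle case are shifted more than 30 mm or tipped more than 0.3 rad (distance of any of books, spectacle_case from where it was at the start of the episode above 0.03 m or angle between any of books, spectacle_case's own z axis and vertical above 0.3 rad).
It fails at once if the mug or the pencil pot is shifted more than 30 mm or tipped more than 0.3 rad (distance of any of mug, pencil_pot from where it was at the start of the episode above 0.03 m or angle between any of mug, pencil_pot's own z axis and vertical above 0.3 rad).
It fails at once if the plant is shifted more than 30 mm or tipped more than 0.3 rad (distance of plant from where it was at the start of the episode above 0.03 m or angle between plant's own z axis and vertical above 0.3 rad).
It also fails if it takes over 67 s, if anything falls off the work surface, if the arm or the gripper's body presses on something with over 40 N, if the wrist force passes 120 N, or if a joint passes its speed limit or range.

### The arm

A 6-joint arm with a two-finger parallel gripper is mounted at the origin on the work surface. World frame = base frame: x ahead of the robot, y to its left, z up, the work surface at z = 0. Lengths are in mm, angles in rad, forces in N, time in s.
With the tool pointing down it reaches from about 350 to 875 mm from the base axis. Payload 4.2 kg.
Tool frame: the origin (TCP) lies between the finger pads; the fingertips stand 17 mm ahead of it and the grasp point (between the pads) lies 2 mm behind it; z points along the fingers, y is the line along which they close (so a half turn about z gives the same grasp; the last joint's range is limited). The gripper opens to 85 mm and grips with 20 to 120 N. Pads are 22 mm wide; open, the fingers measure 114 mm over their backs; the gripper's body (76 mm by 85 mm) begins 54 mm behind the grasp point. The pads swing forward as they close: fully open they stand 13 mm farther back than shut.
Start: joints at [-1.05, 0.385, 0.008, 0, -1.194, -0.259], TCP at [161.779, -603.678, 248.312] pointing down, gripper open.
Joint ranges: [-3.14, 3.14], [-1.21, 2.06], [-1.07, 1.41], [-3.16, 2.05], [-2.99, -0.16], [-3.1, 3.1]. Speed limits (rad/s): [2.79, 2.79, 3.14, 3.14, 3.14, 3.14].

### API

Orientations are given as a unit quaternion [x, y, z, w].
In Python, from bench import arm, optics, job gives the robot as it stands (arm), with the cameras (optics) and the job (job).
- The arm moves only by the tool jog_arm, called after "Request:" as name(argument=value, ...), one argument or row to a line, values as JSON. Schema: {"type":"object","properties":{"moves":{"type":"array","items":{"type":"array","items":{"type":"number"},"minItems":6,"maxItems":6},"minItems":1,"maxItems":10},"finger_gap":{"type":"number"},"only":{"type":"string"},"quiet":{"type":"boolean"},"lines":{"type":"string"}},"required":["moves"],"additionalProperties":false}. moves is a list of rows, 1 to 10 of them, each of 6 numbers: dx, dy, dz in shares of 75 cm (1.0 is 75 cm), then a rotation vector rx, ry, rz in shares of pi rad (1.0 is pi rad); each row is the pose to reach, as a shift and turn from the pose commanded when the call began, along the tool's axes at that moment; what a row does not reach only later rows make up. A row lasts 1/10 s, in which the tool goes at most 50 mm and 0.15 rad, less where a joint would pass 70% of its speed; a pose out of reach is approached as far as the arm can. finger_gap is the finger opening in mm, set as the call begins (left out keeps the last). The fingers move at their own pace and stop on an object; the grip force is fixed at half the most. Time passes only in rows, so rows that do not move let the fingers close. The tool returns the time, the measured TCP pose, the force, the opening and the grip force at its end. only (a regular expression) keeps the lines of the reply that match it, lines (a string "A,B") keeps lines A to B, and quiet returns only ok. No shift or turn number may pass 1 either way. Input that does not fit is refused with a message, and nothing moves.
- arm.read_state(): the state, without advancing time (a new reading comes with each control period).
- optics.get_image(name): name is "scene" or "top" or "wrist"; returns the picture (480x640x3 uint8, blue, green, red); there is no depth.
- optics.get_calibration(name): a dict with "K" (3x3 intrinsics, pixels), "rvec" (rotation vector, rad) and "tvec" (3), from world to camera coordinates, as OpenCV has them. Camera axes: x right, y down, z forward; pixel columns grow to the right and rows downward; lengths in mm; the calibration is good to about 2 mm. A picture is of the moment at which its call begins: read the wrist's pose just before it. get_calibration takes no time and is no camera call; for the wrist camera it gives the pose at the moment of the call.
- job.job_done(): hands the job in; it is judged then, once.
The state is a dict: "clock": time; "joints": joint angles; "joint_vel": joint speeds; "joint_efforts": joint torques, N m; "position": TCP position; "ee_rot": TCP orientation; "contact_force": force on the tool from outside, world axes, zero at the start; "wrist_torque": the same for the moment, N m; "gripper_width": finger opening in mm; "grasp_force": force on a finger pad.
Only numpy, scipy, OpenCV 4.12 (cv2) and the standard library are available. Lean on these libraries where they do the work, as an engineer would, in place of code of your own. Each camera call takes 0.05 s, during which the arm holds its last target. There are 200 camera calls.

## Working session

There is one attempt and no reset: what is moved stays moved. The work goes in short steps, Python scripts to look and compute and a tool call to move; the robot and the scene stay as the last step left them, time stands still between calls to the robot, and variables do not carry over. Pictures are saved under pics/ and viewed, at most 10 in all, crops included, and the job is handed in when it is done.

```bash
ls; mkdir -p pics
```

Run:
```python
from bench import arm, optics, job
import cv2
for n in("scene","top"):
    cv2.imwrite(f"pics/{n}0.png",optics.get_image(n))
    c=optics.get_calibration(n);print(n,c)
s=arm.read_state();print(s)
```

```text
bench.py
pics
scene {'K': array([[570.42867556,   0.        , 318.64651249],
       [  0.        , 570.42867556, 243.37932592],
       [  0.        ,   0.        ,   1.        ]]), 'rvec': array([ 2.05200188,  0.58932593, -0.35524328]), 'tvec': array([-512.02165382,   14.33539741, 1370.31775325])}
top {'K': array([[441.47280506,   0.        , 312.40556054],
       [  0.        , 441.47280506, 234.8997187 ],
       [  0.        ,   0.        ,   1.        ]]), 'rvec': array([ 2.09599124, -2.15738408,  0.15734771]), 'tvec': array([ 54.74888095, 606.59016864, 959.63689944])}
{'clock': 0.1, 'joints': array([-1.05040067e+00,  3.85497700e-01,  6.79194115e-03, -4.21913345e-04,
       -1.19400294e+00, -2.58616339e-01]), 'joint_vel': array([-0.00035309, -0.00256185,  0.00304125,  0.00266366, -0.00018778,
        0.00139671]), 'joint_efforts': array([-7.18778210e-04, -3.93318272e+01,  1.88929188e+01,  4.19799015e+00,
       -2.57335603e-03,  2.59246235e-06]), 'position': array([ 161.65564211, -603.24172859,  247.33351647]), 'ee_rot': array([-1.30439039e-01,  9.91455851e-01,  9.59022162e-04, -1.81696985e-04]), 'contact_force': array([0.38476822, 1.12420359, 0.20249495]), 'wrist_torque': array([0.03023059, 0.01185075, 0.04891664]), 'grasp_force': 0.0, 'gripper_width': 85.80394611805252}
```

View pics/top0.png

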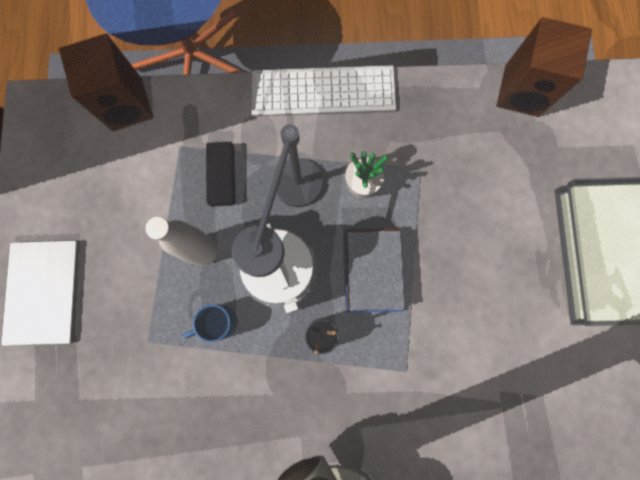

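View pics/scene0.png

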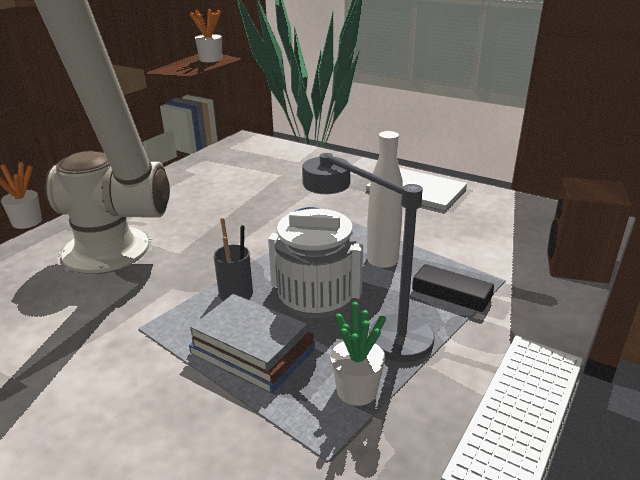

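The top view shows the lamp head at about (258,250), over the purifier at (276,266). The post is at (290,134), the vase is on the left (top at 157,228), and the books are on the right. So the lamp has to swing right, towards −y. I'll enlarge this area next.

Create h.py:
```python
import numpy as np,cv2
from bench import arm, optics, job
def ray(n,u,v,z,c=None):
    """world point at height z seen at pixel u,v"""
    c=c or optics.get_calibration(n);R=cv2.Rodrigues(c["rvec"])[0];C=-R.T@c["tvec"]
    d=R.T@np.linalg.inv(c["K"])@np.array([u,v,1.]);return (C+d*(z-C[2])/d[2]).round(1)
def proj(n,P,c=None):
    c=c or optics.get_calibration(n)
    return cv2.projectPoints(np.array(P,float).reshape(-1,1,3),c["rvec"],c["tvec"],c["K"],None)[0].reshape(-1,2).round(1)
def crop(src,x,y,w,h,k,out):
    cv2.imwrite(out,cv2.resize(cv2.imread(src)[y:y+h,x:x+w],None,fx=k,fy=k,interpolation=cv2.INTER_CUBIC))
```

Run:
```python
from h import *
crop("pics/top0.png",215,115,120,200,3,"pics/a.png")
crop("pics/scene0.png",260,140,120,120,3,"pics/b.png")
a=cv2.imread("pics/a.png");b=cv2.imread("pics/b.png")
o=np.zeros((600,720,3),np.uint8);o[:600,:360]=a;o[:360,360:]=b;cv2.imwrite("pics/ab.png",o)
print("post",ray("top",290,134,315),"head",ray("top",258,248,291),"vase top",ray("top",157,228,300))
print("drum",ray("top",276,266,153),"mug",ray("top",212,323,90),"pot",ray("top",322,338,100),"plant",ray("top",365,175,80),"books",ray("top",374,270,60), "foot",ray("top",300,183,10))
```

```text
post [743.9  67.4 315. ] head [547.6 128.3 291. ] vase top [586.6 302.3 300. ]
drum [529.  111.4 153. ] mug [417.1 256.4  90. ] pot [380.4  22.3 100. ] plant [737.  -86.2  80. ] books [522.8 -98.2  60. ] foot [743.5  64.5  10. ]
```

View pics/ab.png

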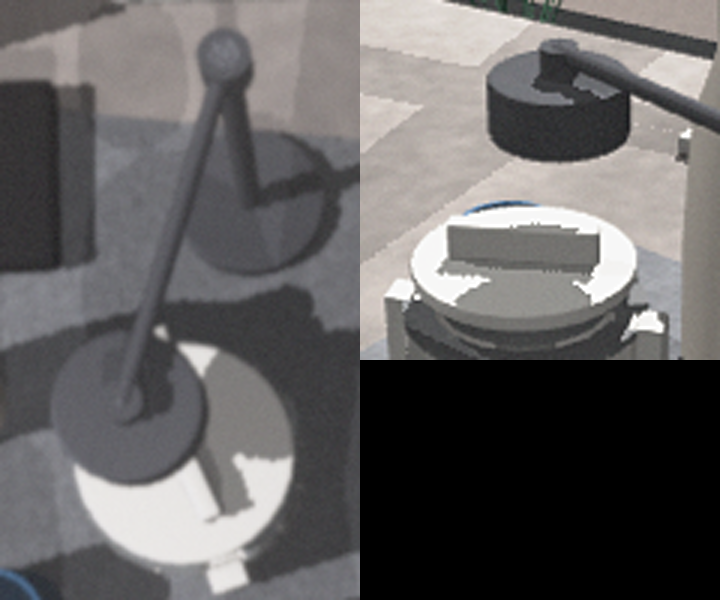

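In the enlarged crop the lid disc is centred at about (184,456), which is top px (276.3,267). The ears are at (228,578) and (160,330). The lamp head is at (128,407). I'll push the head towards −y with closed fingers from its +y side.

Add to h.py:
```python
from scipy.spatial.transform import Rotation as Ro
def shift(*targets,yaw=None):
    """tool-axis shifts from the measured pose to world targets"""
    s=arm.read_state();R=Ro.from_quat(s["ee_rot"]).as_matrix()
    for t in targets: print(t,"->",(R.T@(np.array(t)-s["position"])).round(1), "j6",s["joints"][5].round(2))
```

Run:
```python
from h import *
k=lambda x,y:(215+x/3,115+y/3)
print("lid",ray("top",*k(184,456),166.5),"ears",ray("top",*k(228,578),131),ray("top",*k(160,330),131))
shift((162,-603,420),(450,-100,420),(548,212,420),(548,212,276))
```

```text
lid [525.6 109.4 166.5] ears [444.7  84.  131. ] [618.6 128.7 131. ]
(162, -603, 420) -> [  -0.4    0.5 -172.7] j6 -0.26
(450, -100, 420) -> [-408.7  411.9 -171.9] j6 -0.26
(548, 212, 420) -> [-584.   687.9 -171.4] j6 -0.26
(548, 212, 276) -> [-584.1  687.6  -27.4] j6 -0.26
```

Units first: shifts go in shares of 75 cm and turns go in shares of pi rad. So -172 mm / 750 = -0.2293, -135 mm / 750 = -0.18.

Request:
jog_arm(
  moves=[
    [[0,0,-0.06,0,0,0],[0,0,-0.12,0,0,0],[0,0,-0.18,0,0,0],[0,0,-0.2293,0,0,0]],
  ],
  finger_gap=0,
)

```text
refused: moves[0]: the value is too short (schema: minItems 6). Nothing was moved.
```

Wrong form. The message asks for a list of rows, each a list of 6 numbers, so I'll send the same numbers that way.

Request:
jog_arm(
  moves=[
    [0,0,-0.06,0,0,0],
    [0,0,-0.12,0,0,0],
    [0,0,-0.18,0,0,0],
    [0,0,-0.2293,0,0,0],
  ],
  finger_gap=0,
)

```text
clock: 0.5
position: [161.6, -603.6, 422.9]
ee_rot: [-0.13, 0.991, -0.001, 0.0]
contact_force: [0.3, -0.3, 0.7]
gripper_width: 28.1
grasp_force: 0.0
```

Request:
jog_arm(
  moves=[
    [-0.0467,0.0467,0,0,0,0],
    [-0.0933,0.0933,0,0,0,0],
    [-0.14,0.14,0,0,0,0],
    [-0.1867,0.1867,0,0,0,0],
    [-0.2333,0.2333,0,0,0,0],
    [-0.28,0.28,0,0,0,0],
    [-0.3267,0.3267,0,0,0,0],
    [-0.3733,0.3733,0,0,0,0],
    [-0.42,0.42,0,0,0,0],
    [-0.4667,0.4667,0,0,0,0],
  ],
)

```text
clock: 1.5
position: [409.5, -173.0, 420.2]
ee_rot: [-0.131, 0.991, 0.0, 0.0]
contact_force: [0.6, -0.9, -0.5]
gripper_width: -0.2
grasp_force: 0.0
```

Request:
jog_arm(
  moves=[
    [-0.04,0.0467,0,0,0,0],
    [-0.08,0.0933,0,0,0,0],
    [-0.12,0.14,0,0,0,0],
    [-0.16,0.1867,0,0,0,0],
    [-0.2,0.2333,0,0,0,0],
    [-0.24,0.2867,0,0,0,0],
    [-0.276,0.3333,0,0,0,0],
    [-0.312,0.3867,0,0,0,0],
    [-0.312,0.4493,0,0,0,0],
    [-0.312,0.4493,0,0,0,0],
  ],
)

```text
clock: 2.5
position: [547.3, 215.8, 417.9]
ee_rot: [-0.133, 0.991, -0.0, -0.002]
contact_force: [-0.8, -0.1, -0.9]
gripper_width: -0.2
grasp_force: 0.0
```

```bash
python3 -c "
from h import *
shift((548,212,420),(548,212,276));print(arm.read_state()['joints'])"
```

```text
(548, 212, 420) -> [ 0.4 -3.9 -2.1] j6 -1.95
(548, 212, 276) -> [ -0.2  -3.9 141.9] j6 -1.95
[ 6.49981863e-01  2.60549473e-01  2.42591336e-01 -1.43571729e-03
 -1.55611735e+00 -1.95328617e+00]
```

To row units: 142 mm / 750 = 0.1893, 105 mm / 750 = 0.14.

Request:
jog_arm(
  moves=[
    [0,-0.0027,0.0467,0,0,0],
    [0,-0.0053,0.0933,0,0,0],
    [0,-0.0053,0.14,0,0,0],
    [0,-0.0053,0.1893,0,0,0],
    [0,-0.0053,0.1893,0,0,0],
  ],
)

```text
clock: 3.0
position: [546.2, 205.3, 272.4]
ee_rot: [-0.13, 0.992, -0.002, -0.006]
contact_force: [-0.6, -0.0, -0.0]
gripper_width: 0.0
grasp_force: 0.0
```

```bash
python3 -c "
from h import *
shift((537,150,276),(527,105,276),(525,67,276),(531,20,276),(545,-25,276),(570,-70,276),(580,-85,276))"
```

```text
(537, 150, 276) -> [ 23.1 -51.1  -3.1] j6 -1.95
(527, 105, 276) -> [ 44.4 -92.   -2.8] j6 -1.95
(525, 67, 276) -> [  56.1 -128.2   -2.5] j6 -1.95
(531, 20, 276) -> [  62.4 -175.1   -2.3] j6 -1.95
(545, -25, 276) -> [  60.5 -222.2   -2.2] j6 -1.95
(570, -70, 276) -> [  47.9 -272.1   -2.3] j6 -1.95
(580, -85, 276) -> [  42.1 -289.2   -2.3] j6 -1.95
```

To row units: -144 mm / 750 = -0.192, -128 mm / 750 = -0.1707.

Request:
jog_arm(
  moves=[
    [0.0067,-0.0173,-0.0027,0,0,0],
    [0.0147,-0.0347,-0.0027,0,0,0],
    [0.0227,-0.052,-0.0027,0,0,0],
    [0.0307,-0.068,-0.0027,0,0,0],
    [0.04,-0.0867,-0.0027,0,0,0],
    [0.0493,-0.1053,-0.0027,0,0,0],
    [0.0587,-0.1227,-0.0027,0,0,0],
    [0.0667,-0.1467,-0.0027,0,0,0],
    [0.0747,-0.1707,-0.0027,0,0,0],
    [0.0787,-0.192,-0.0027,0,0,0],
  ],
)

```text
clock: 4.0
position: [529.1, 51.3, 280.5]
ee_rot: [-0.13, 0.991, 0.0, 0.0]
contact_force: [0.9, 1.0, 0.8]
gripper_width: 0.0
grasp_force: 0.5
```

Request:
jog_arm(
  moves=[
    [0.0027,-0.0213,0,0,0,0],
    [0.004,-0.0413,0,0,0,0],
    [0.004,-0.0627,0,0,0,0],
    [0.0027,-0.084,0,0,0,0],
    [0.0013,-0.104,0,0,0,0],
    [-0.004,-0.1267,0,0,0,0],
    [-0.0093,-0.1493,0,0,0,0],
    [-0.0147,-0.1707,0,0,0,0],
    [-0.0227,-0.1933,0,0,0,0],
    [-0.0227,-0.1933,0,0,0,0],
  ],
)

```text
clock: 5.0
position: [584.4, -84.9, 279.7]
ee_rot: [-0.129, 0.992, -0.0, -0.0]
contact_force: [-0.1, 0.5, -0.0]
gripper_width: 0.1
grasp_force: 0.0
```

Run:
```python
from h import *
im=optics.get_image("top");cv2.imwrite("pics/t1.png",im);crop("pics/t1.png",200,110,200,190,3,"pics/t1c.png")
```

```text
(no output)
```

View pics/t1c.png

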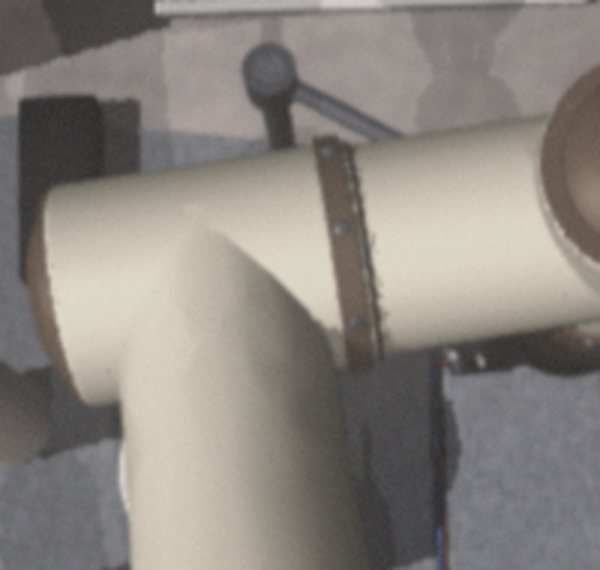

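The lamp arm now points from (268,75) to (400,133) in the crop, almost entirely to −y. That puts the head near (660,−121), about 265 mm from the purifier. Next I'll lift off and look at the lid from above.

To row units: 201 mm / 750 = 0.268, -120 mm / 750 = -0.16.

Request:
jog_arm(
  moves=[
    [0,0.02,-0.04,0,0,0],
    [0.0013,0.06,-0.08,0,0,0],
    [0.0027,0.1067,-0.12,0,0,0],
    [0.0053,0.1533,-0.1467,0,0,0],
    [0.008,0.2067,-0.16,0,0,0],
    [0.0107,0.268,-0.16,0,0,0],
    [0.0107,0.268,-0.16,0,0,0],
    [0.0107,0.268,-0.16,0,0,0],
  ],
  finger_gap=50,
)

```text
clock: 5.85
position: [523.0, 110.3, 400.6]
ee_rot: [-0.132, 0.991, -0.0, 0.0]
contact_force: [0.2, -0.8, 0.3]
gripper_width: 50.3
grasp_force: 0.0
```

Run:
```python
from h import *
c=optics.get_calibration("wrist");im=optics.get_image("wrist");cv2.imwrite("pics/w1.png",im)
import pickle;pickle.dump(c,open("w1.pkl","wb"))
R=cv2.Rodrigues(c["rvec"])[0];print(-R.T@c["tvec"],R[2])
s=arm.read_state();print(s["position"],s["joints"])
```

```text
[440.76281206  87.8803772  525.92200246] [ 0.31726125  0.08659291 -0.9443765 ]
[523.34931577 109.4524215  400.42801648] [ 5.09831733e-01  1.60099327e-01  7.18106566e-02  2.76765283e-04
 -1.48252882e+00 -1.81767483e+00]
```

View pics/w1.png

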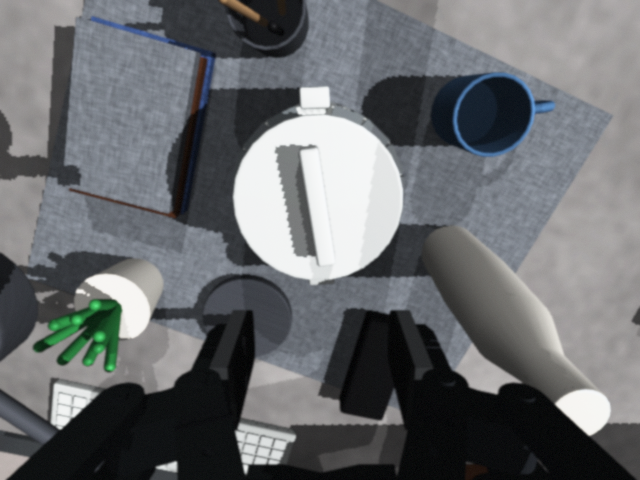

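The wrist view shows the whole lid: disc centre about (318,198), rib from (308,148) to (325,265), near ear at (315,97), far ear at (321,275). I'll enlarge it.

Run:
```python
from h import *
crop("pics/w1.png",220,75,200,220,2.7,"pics/w1c.png")
```

```text
(no output)
```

View pics/w1c.png

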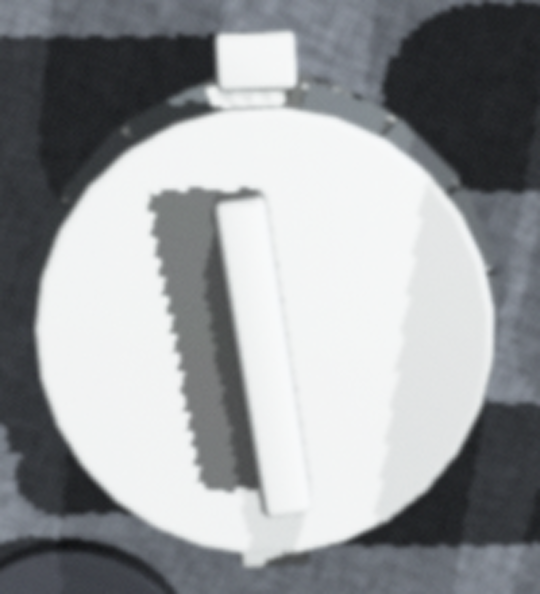

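Run:
```python
from h import *
import pickle
c=pickle.load(open("w1.pkl","rb"))
k=lambda x,y:(220+x/2.7,75+y/2.7)
P=[ray("w",*k(*p),191.5,c) for p in((217,203),(265,196),(309,508),(266,515))]
print(P,[np.linalg.norm(P[i]-P[(i+1)%4]).round(1) for i in range(4)])
d=(P[2]+P[3]-P[0]-P[1])/2;print("rib c",np.mean(P,0),"yaw",np.degrees(np.arctan2(d[1],d[0])))
D=[ray("w",*k(*p),166.5,c) for p in((36,331),(494,331),(265,108),(265,554))]
print("disc",(D[0]+D[1])/2,(D[2]+D[3])/2,np.linalg.norm(D[0]-D[1]),np.linalg.norm(D[2]-D[3]))
e=[ray("w",*k(*p),131,c) for p in((217,34),(296,32),(298,86),(218,88))];print("ear",e,np.mean(e,0))
ed=e[1]+e[2]-e[0]-e[3]; print("ear face yaw",np.degrees(np.arctan2(ed[1],ed[0]))-90)
f=ray("w",*k(255,563),131,c);g=np.mean(e,0);print("far ear",f,np.degrees(np.arctan2(*(f-g)[1::-1])))
w=np.mean(D,0)-g;print("ear->centre yaw",np.degrees(np.arctan2(w[1],w[0])),np.linalg.norm(w[:2]))
s=arm.read_state();R=Ro.from_quat(s["ee_rot"]).as_matrix();print("tool x yaw",np.degrees(np.arctan2(R[1,0],R[0,0])),"y yaw",np.degrees(np.arctan2(R[1,1],R[0,1])))
```

```text
[array([486.9,  84.1, 191.5]), array([481.3,  96.9, 191.5]), array([570.7, 135.2, 191.5]), array([576.5, 122.8, 191.5])] [np.float64(14.0), np.float64(97.3), np.float64(13.7), np.float64(97.6)]
rib c [528.85 109.75 191.5 ] yaw 23.27580849858616
disc [525.35 108.6  166.5 ] [529.95 109.85 166.5 ] 146.1091715122634 146.34650662041784
ear [array([443. ,  70.2, 131. ]), array([435.8,  94.6, 131. ]), array([451.6,  99.7, 131. ]), array([459.1,  74.6, 131. ])] [447.375  84.775 131.   ]
ear face yaw 16.53982400122885
far ear [621.  130.3 131. ] 14.692384144434502
ear->centre yaw 16.93958295642965 83.9158991192968
tool x yaw -164.93249100289822 y yaw 105.0675082657231
```

To row units: -1.5 rad / 3.1416 = -0.4775.

Request:
jog_arm(
  moves=[
    [0,0,0,0,0,-0.0477],
    [0,0,0,0,0,-0.0955],
    [0,0,0,0,0,-0.1432],
    [0,0,0,0,0,-0.191],
    [0,0,0,0,0,-0.2387],
    [0,0,0,0,0,-0.2865],
    [0,0,0,0,0,-0.3342],
    [0,0,0,0,0,-0.382],
    [0,0,0,0,0,-0.4297],
    [0,0,0,0,0,-0.4775],
  ],
)

```text
clock: 6.9
position: [523.9, 107.8, 400.1]
ee_rot: [0.773, -0.635, -0.0, 0.0]
contact_force: [-0.5, 0.8, -0.3]
gripper_width: 50.0
grasp_force: 0.0
```

Request:
jog_arm(
  moves=[
    [0,0,0,0,0,-0.0477],
    [0,0,0,0,0,-0.0955],
    [0,0,0,0,0,-0.1432],
    [0,0,0,0,0,-0.191],
    [0,0,0,0,0,-0.2387],
    [0,0,0,0,0,-0.2865],
    [0,0,0,0,0,-0.3342],
    [0,0,0,0,0,-0.382],
    [0,0,0,0,0,-0.4297],
    [0,0,0,0,0,-0.4775],
  ],
)

```text
clock: 7.9
position: [524.0, 107.7, 400.1]
ee_rot: [0.998, 0.062, -0.0, 0.0]
contact_force: [0.1, 0.9, -0.2]
gripper_width: 49.7
grasp_force: 0.0
```

Request:
jog_arm(
  moves=[
    [0,0,0,0,0,-0.0477],
    [0,0,0,0,0,-0.0907],
    [0,0,0,0,0,-0.0907],
    [0,0,0,0,0,-0.0907],
    [0,0,0,0,0,-0.0907],
  ],
)

```text
clock: 8.4
position: [523.7, 108.7, 400.2]
ee_rot: [0.98, 0.2, -0.0, 0.0]
contact_force: [0.5, -0.5, 0.1]
gripper_width: 50.1
grasp_force: 0.0
```

Add to h.py:
```python
def yaw():
    s=arm.read_state();R=Ro.from_quat(s["ee_rot"]).as_matrix()
    print("pos",s["position"].round(1),"y yaw",np.degrees(np.arctan2(R[1,1],R[0,1])).round(2),"rotvec to down",R[:,2].round(4),"j",s["joints"].round(2))
```

Run:
```python
from h import *
yaw();shift((528.5,109,220),(528.5,109,188))
```

```text
pos [523.7 108.7 400.2] y yaw -66.95 rotvec to down [-2.e-04 -2.e-04 -1.e+00] j [ 0.51  0.16  0.07  0.   -1.48  1.47]
(528.5, 109, 220) -> [  4.5   1.6 180.2] j6 1.47
(528.5, 109, 188) -> [  4.6   1.6 212.2] j6 1.47
```

To row units: 155 mm / 750 = 0.2067, 120 mm / 750 = 0.16.

Request:
jog_arm(
  moves=[
    [0.0027,0.0013,0.0533,0,0,0],
    [0.0053,0.0027,0.1067,0,0,0],
    [0.0067,0.0027,0.16,0,0,0],
    [0.0067,0.0027,0.2067,0,0,0],
    [0.0067,0.0027,0.2067,0,0,0],
    [0.0067,0.0027,0.2067,0,0,0],
  ],
)

```text
clock: 9.0
position: [529.7, 109.3, 246.2]
ee_rot: [0.98, 0.201, 0.0, 0.001]
contact_force: [0.2, 0.3, -0.1]
gripper_width: 50.1
grasp_force: 0.0
```

Run:
```python
from h import *
cv2.imwrite("pics/s1.png",optics.get_image("scene"))
yaw();shift((528.5,109,187))
```

```text
pos [530.3 109.7 247.4] y yaw -66.79 rotvec to down [ 3.4e-03  5.0e-04 -1.0e+00] j [ 0.5   0.24 -0.2   0.   -1.12  1.47]
(528.5, 109, 187) -> [-2.1 -0.1 60.4] j6 1.47
```

View pics/s1.png

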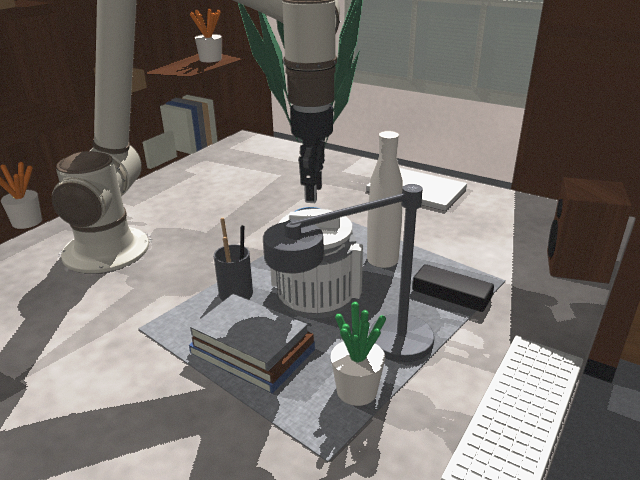

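The scene view shows the gripper at (311,190) over the lid. The vase (top at 389,135) is well clear of the wrist, and the lamp head (293,235) is swung aside. I'll descend and grasp.

To row units: 58 mm / 750 = 0.0773, 50 mm / 750 = 0.0667.

Request:
jog_arm(
  moves=[
    [-0.0013,0,0.04,0,0,0],
    [-0.0027,0,0.0667,0,0,0],
    [-0.0027,0,0.0773,0,0,0],
    [-0.0027,0,0.0773,0,0,0],
    [-0.0027,0,0.0773,0,0,0],
    [-0.0027,0,0.0773,0,0,0],
  ],
  finger_gap=50,
)

```text
clock: 9.65
position: [528.2, 109.0, 189.1]
ee_rot: [0.98, 0.201, 0.002, -0.0]
contact_force: [0.0, -0.1, -0.1]
gripper_width: 50.3
grasp_force: 0.0
```

Run:
```python
from h import *
print("lamp head",ray("scene",293,231,291))
yaw();shift((528.5,109,187))
```

```text
lamp head [ 636.  -105.5  291. ]
pos [528.2 109.  189.1] y yaw -66.77 rotvec to down [ 0.0032  0.0013 -1.    ] j [ 0.5   0.29 -0.29  0.   -0.98  1.47]
(528.5, 109, 187) -> [0.3 0.2 2.1] j6 1.47
```

Lamp head is at (636,−105), about 240 mm from the purifier. Closing on the rib.

To row units: 1 mm / 750 = 0.0013.

Request:
jog_arm(
  moves=[
    [0,0,0.0013,0,0,0],
    [0,0,0.0013,0,0,0],
    [0,0,0.0013,0,0,0],
    [0,0,0.0013,0,0,0],
    [0,0,0.0013,0,0,0],
    [0,0,0.0013,0,0,0],
    [0,0,0.0013,0,0,0],
    [0,0,0.0013,0,0,0],
  ],
  finger_gap=0,
)

```text
clock: 10.45
position: [527.3, 108.6, 186.5]
ee_rot: [0.98, 0.201, 0.0, 0.0]
contact_force: [0.6, -1.0, 3.1]
gripper_width: 14.5
grasp_force: 60.8
```

```bash
python3 -c "
from h import *
yaw();print(arm.read_state()['wrist_torque'])"
```

```text
pos [527.3 108.6 186.5] y yaw -66.78 rotvec to down [ 5.e-04  0.e+00 -1.e+00] j [ 0.5   0.29 -0.3   0.   -0.98  1.47]
[-0.11159402  0.08561883 -0.00425016]
```

To row units: 0.135 rad / 3.1416 = 0.043.

Request:
jog_arm(
  moves=[
    [0,0,0,0,0,0.0143],
    [0,0,0,0,0,0.0286],
    [0,0,0,0,0,0.043],
    [0,0,0,0,0,0.043],
    [0,0,0,0,0,0.043],
  ],
)

```text
clock: 10.95
position: [527.3, 108.9, 186.4]
ee_rot: [0.991, 0.135, 0.0, -0.0]
contact_force: [-0.4, 1.7, 1.8]
gripper_width: 14.5
grasp_force: 60.8
```

Request:
jog_arm(
  moves=[
    [0,0,0.0027,0,0,0],
    [0,0,0.0053,0,0,0],
    [0,0,0.008,0,0,0],
    [0,0,0.008,0,0,0],
  ],
)

```text
clock: 11.35
position: [527.3, 108.9, 180.5]
ee_rot: [0.991, 0.135, 0.0, -0.0]
contact_force: [-1.5, 1.9, 5.1]
gripper_width: 14.4
grasp_force: 61.3
```

```bash
python3 -c "
from h import *
yaw();print(arm.read_state()['wrist_torque'])"
```

```text
pos [527.3 108.9 180.5] y yaw -74.47 rotvec to down [ 6.e-04  3.e-04 -1.e+00] j [ 0.5   0.3  -0.3  -0.   -0.97  1.34]
[0.6503915  0.5316525  0.06090958]
```

To row units: 6 mm / 750 = 0.008, 4 mm / 750 = 0.0053.

Request:
jog_arm(
  moves=[
    [0,0,0.0027,0,0,0],
    [0,0,0.0053,0,0,0],
    [0,0,0.008,0,0,0],
    [0,0,0.008,0,0,0],
  ],
)

```text
clock: 11.75
position: [527.3, 108.9, 175.1]
ee_rot: [0.991, 0.135, 0.0, -0.0]
contact_force: [-3.6, 1.3, 8.6]
gripper_width: 14.3
grasp_force: 61.6
```

```bash
python3 -c "
from h import *
print(arm.read_state()['wrist_torque'])"
```

```text
[0.73630412 0.91134734 0.08363744]
```

Request:
jog_arm(
  moves=[
    [0,0,0.0027,0,0,0],
    [0,0,0.0053,0,0,0],
    [0,0,0.008,0,0,0],
    [0,0,0.0093,0,0,0],
    [0,0,0.0093,0,0,0],
  ],
)

```text
clock: 12.25
position: [527.4, 108.9, 168.9]
ee_rot: [0.991, 0.135, 0.001, -0.0]
contact_force: [-4.7, 1.8, 13.2]
gripper_width: 14.6
grasp_force: 62.1
```

```bash
python3 -c "
from h import *
yaw();print(arm.read_state()['wrist_torque'])"
```

```text
pos [527.4 108.9 168.9] y yaw -74.46 rotvec to down [ 1.3e-03  3.0e-04 -1.0e+00] j [ 0.51  0.31 -0.32  0.   -0.94  1.34]
[0.75015255 1.41135204 0.03215919]
```

The lid has gone down 17.6 mm at about 13 N, so the lugs are through the slots. I'll press 1.5 mm deeper and start the clockwise turn.

To row units: 1.7 mm / 750 = 0.0023, -1 mm / 750 = -0.0013.

Request:
jog_arm(
  moves=[
    [-0.0007,0,0.0013,0,0,0],
    [-0.0013,0,0.0023,0,0,0],
    [-0.0013,0,0.0023,0,0,0],
  ],
)

```text
clock: 12.55
position: [527.3, 108.9, 167.8]
ee_rot: [0.991, 0.135, 0.002, -0.0]
contact_force: [-3.7, 2.4, 13.1]
gripper_width: 14.7
grasp_force: 62.2
```

Request:
jog_arm(
  moves=[
    [0,0,0,0,0,0.0255],
    [0,0,0,0,0,0.0509],
    [0,0,0,0,0,0.0764],
    [0,0,0,0,0,0.1019],
    [0,0,0,0,0,0.1273],
    [0,0,0,0,0,0.1273],
  ],
)

```text
clock: 13.15
position: [527.4, 109.9, 167.9]
ee_rot: [0.998, -0.065, 0.002, -0.002]
contact_force: [-4.4, 6.0, 13.6]
gripper_width: 14.6
grasp_force: 62.2
```

```bash
python3 -c "
from h import *
yaw();print(arm.read_state()['wrist_torque'])"
```

```text
pos [527.4 109.9 167.9] y yaw -97.43 rotvec to down [ 0.0044  0.0028 -1.    ] j [ 0.51  0.31 -0.32 -0.   -0.93  0.93]
[1.7067428  1.34983485 0.03878242]
```

To row units: 1.2 mm / 750 = 0.0016, 0.6 mm / 750 = 0.0008.

Request:
jog_arm(
  moves=[
    [0,0,0.0008,0,0,0],
    [0,0,0.0016,0,0,0],
    [0,0,0.0016,0,0,0],
  ],
)

```text
clock: 13.45
position: [527.4, 109.9, 166.8]
ee_rot: [0.998, -0.064, 0.002, -0.001]
contact_force: [-4.2, 6.4, 13.6]
gripper_width: 15.0
grasp_force: 62.4
```

Request:
jog_arm(
  moves=[
    [0,0,0,0,0,0.0255],
    [0,0,0,0,0,0.0509],
    [0,0,0,0,0,0.0764],
    [0,0,0,0,0,0.1019],
    [0,0,0,0,0,0.1273],
    [0,0,0,0,0,0.1528],
    [0,0,0,0,0,0.1783],
    [0,0,0,0,0,0.2037],
    [0,0,0,0,0,0.2292],
    [0,0,0,0,0,0.2292],
  ],
)

```text
clock: 14.45
position: [528.7, 110.7, 167.4]
ee_rot: [0.911, -0.412, 0.003, -0.004]
contact_force: [-2.6, 7.3, 14.0]
gripper_width: 14.6
grasp_force: 62.2
```

```bash
python3 -c "
from h import *
yaw();print(arm.read_state()['wrist_torque'])"
```

```text
pos [528.7 110.7 167.4] y yaw -138.65 rotvec to down [ 0.0078  0.0043 -1.    ] j [ 0.51  0.31 -0.32  0.   -0.93  0.21]
[ 2.09076303  0.83530919 -0.01834464]
```

To row units: 0.8 mm / 750 = 0.0011.

Request:
jog_arm(
  moves=[
    [0,0,0.0011,0,0,0],
    [0,0,0.0011,0,0,0],
  ],
)

```text
clock: 14.65
position: [528.7, 110.7, 166.8]
ee_rot: [0.911, -0.411, 0.003, -0.004]
contact_force: [-2.7, 7.0, 14.6]
gripper_width: 14.9
grasp_force: 62.5
```

Request:
jog_arm(
  moves=[
    [0,0,0,0,0,0.0191],
    [0,0,0,0,0,0.0382],
    [0,0,0,0,0,0.0573],
    [0,0,0,0,0,0.0764],
    [0,0,0,0,0,0.0955],
    [0,0,0,0,0,0.1146],
    [0,0,0,0,0,0.1337],
    [0,0,0,0,0,0.1448],
    [0,0,0,0,0,0.1448],
  ],
)

```text
clock: 15.55
position: [529.6, 111.1, 167.1]
ee_rot: [0.795, -0.606, 0.002, -0.005]
contact_force: [-1.1, 7.6, 13.3]
gripper_width: 14.7
grasp_force: 62.3
```

```bash
python3 -c "
from h import *
yaw();print(arm.read_state()['wrist_torque'])"
```

```text
pos [529.6 111.1 167.1] y yaw -164.66 rotvec to down [ 0.0101  0.0052 -0.9999] j [ 0.51  0.31 -0.32  0.   -0.92 -0.24]
[2.20080744 0.45516255 0.04086556]
```

To row units: -6 mm / 750 = -0.008, -4.5 mm / 750 = -0.006.

Request:
jog_arm(
  moves=[
    [0,0,-0.002,0,0,0],
    [0,0,-0.004,0,0,0],
    [0,0,-0.006,0,0,0],
    [0,0,-0.008,0,0,0],
    [0,0,-0.008,0,0,0],
  ],
)

```text
clock: 16.05
position: [529.5, 110.7, 172.7]
ee_rot: [0.795, -0.606, 0.003, -0.005]
contact_force: [-0.4, 5.7, 10.8]
gripper_width: 14.5
grasp_force: 61.9
```

Request:
jog_arm(
  moves=[
    [0,0,-0.0013,0,0,0],
    [0,0,-0.0027,0,0,0],
    [0,0,-0.0027,0,0,0],
  ],
)

```text
clock: 16.35
position: [529.4, 110.7, 173.4]
ee_rot: [0.795, -0.606, 0.002, -0.005]
contact_force: [1.9, 7.3, 5.0]
gripper_width: 14.8
grasp_force: 61.1
```

```bash
python3 -c "
from h import *
yaw();print(arm.read_state()['wrist_torque'])"
```

```text
pos [529.4 110.7 173.4] y yaw -164.67 rotvec to down [ 0.009   0.0045 -0.9999] j [ 0.51  0.31 -0.31  0.   -0.94 -0.24]
[ 1.6262856  -0.7416971   0.04533885]
```

The lift is held at 173.4 mm, which is 13.1 mm down against the expected 13.5 mm, so the lid looks locked. I'll release and look.

Request:
jog_arm(
  moves=[
    [0,0,0,0,0,0],
    [0,0,0,0,0,0],
    [0,0,0,0,0,0],
    [0,0,0,0,0,0],
    [0,0,0,0,0,0],
  ],
  finger_gap=50,
)

```text
clock: 16.85
position: [525.9, 108.0, 171.2]
ee_rot: [0.795, -0.607, -0.0, 0.0]
contact_force: [0.1, -0.5, 0.4]
gripper_width: 49.9
grasp_force: 0.0
```

Request:
jog_arm(
  moves=[
    [0,0,-0.02,0,0,0],
    [0,0,-0.0533,0,0,0],
    [0,0,-0.1067,0,0,0],
    [0,0,-0.16,0,0,0],
    [0,0,-0.2133,0,0,0],
    [0,0,-0.2667,0,0,0],
    [0,0,-0.3,0,0,0],
    [0,0,-0.3,0,0,0],
    [0,0,-0.3,0,0,0],
  ],
)

```text
clock: 17.75
position: [525.9, 108.3, 396.5]
ee_rot: [0.795, -0.607, -0.0, -0.0]
contact_force: [-0.5, -0.3, -0.8]
gripper_width: 49.9
grasp_force: 0.0
```

Run:
```python
from h import *
import pickle
yaw();c=optics.get_calibration("wrist");im=optics.get_image("wrist");cv2.imwrite("pics/w2.png",im);pickle.dump(c,open("w2.pkl","wb"))
p=proj("w",[528.5,109,155],c)[0];print(p)
x,y=int(p[0])-110,int(p[1])-110;print(x,y);crop("pics/w2.png",max(x,0),max(y,0),220,220,2.7,"pics/w2c.png")
```

```text
pos [525.9 108.3 396.5] y yaw -164.77 rotvec to down [-1.e-04  7.e-04 -1.e+00] j [ 0.5   0.16  0.07 -0.   -1.47 -0.24]
[317.4 193. ]
207 83
```

View pics/w2c.png

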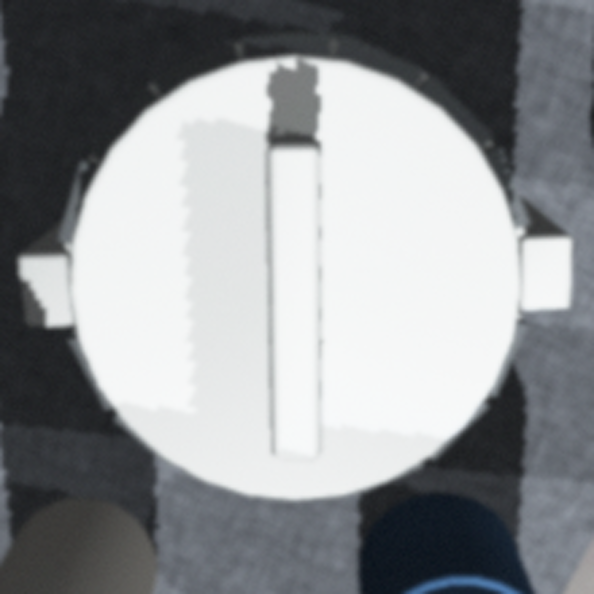

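The rib runs from (295,146) to (297,457), and the ears are at (44,290) and (547,273). It looks nearly square, so I'll put numbers on angle and height.

Run:
```python
from h import *
import pickle
c=pickle.load(open("w2.pkl","rb"));k=lambda x,y:(207+x/2.7,83+y/2.7)
a=lambda p,q:np.degrees(np.arctan2(*(q-p)[1::-1]))
r0,r1=ray("w",*k(295,146),178,c),ray("w",*k(296.5,457),178,c)
for z in(178,191.5):print(z,"rib len",np.linalg.norm(ray("w",*k(295,146),z,c)-ray("w",*k(296.5,457),z,c)),"was 97.5")
for z in(153,166.5):print(z,"disc w",np.linalg.norm(ray("w",*k(72,278),z,c)-ray("w",*k(520,278),z,c)),"was 146.2")
e0,e1=ray("w",*k(44,290),131,c),ray("w",*k(547,273),131,c)
print("ears",e0,e1,a(e0,e1),"rib",r0,r1,a(r0,r1),"square err",a(r0,r1)-a(e0,e1),"mid",(e0+e1)/2,(r0+r1)/2)
im=optics.get_image("top");cv2.imwrite("pics/t2.png",im)
```

```text
178 rib len 96.9412708808792 was 97.5
191.5 rib len 93.23143246781099 was 97.5
153 disc w 145.3372973465517 was 146.2
166.5 disc w 139.95217040117666 was 146.2
ears [612.4 135.1 131. ] [447.   83.7 131. ] -162.73675182073183 rib [542.2  60.7 178. ] [516.6 154.2 178. ] 105.31213972599902 square err 268.04889154673083 mid [529.7 109.4 131. ] [529.4  107.45 178.  ]
```

The height matches the locked position, the rib is square to within about 2° (0.035 rad), and the lamp is clear. Handing in.

```bash
python3 -c "
from bench import arm, optics, job
print(job.job_done(),arm.read_state()['clock'])"
```

```text
the job is handed in; nothing more can be done
the job is handed in; nothing more can be done
```

The job is handed in: the lid is locked with its rib about 2° from square to the ears, the lamp head is about 240 mm clear of the purifier, and nothing else was seen to move; no verdict was printed.

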